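# Put the tea tin away in the push-to-open drawer

### The arm

A 6-joint arm with a two-finger parallel gripper is mounted at the origin on a cart in front of the work surface, level with it; the furniture and walls round the work are solid. World frame = base frame: x ahead of the robot, y to its left, z up, the work surface at z = 0. Lengths are in m, angles in rad, forces in N, time in s.
With the tool pointing down it reaches from about 0.25 to 0.85 m from the base axis. Payload 12.5 kg.
Tool frame: the origin (TCP) lies on the front face of the gripper's body, between the roots of the fingers; the fingertips stand 84 mm ahead of it and the grasp point (between the pads) lies 65 mm ahead of it; z points along the fingers, y is the line along which they close (so a half turn about z gives the same grasp; the last joint's range is limited). The gripper opens to 93 mm and grips with 3 to 60 N. Pads are 15 mm wide; open, the fingers measure 128 mm over their backs; the gripper's body (75 mm by 188 mm) begins 65 mm behind the grasp point.
Start: joints at [1.196, 0.351, 1.652, -0, 1.139, -0.085], TCP at [0.157, 0.527, 0.303] pointing down, gripper open.
Joint ranges: [-2.75, 2.75], [-0.79, 2.1], [0.01, 2.65], [-1.57, 4.71], [0.07, 3.14], [-2.87, 2.87]. Speed limits (rad/s): [2.22, 2.22, 2.79, 3.14, 3.14, 3.14].

### API

Orientations are given as a unit quaternion [x, y, z, w].
In Python, from station import bot, set_gripper, kin, readout, grab_frame, job gives the robot as it stands. Calls block until the motion is done:
- bot.reach(position, orientation): joint-space move of the TCP to a pose.
- bot.servo_line(position, velocity=0.15, ori=None, until_force=None): straight line of the TCP; ori=None keeps the orientation; velocity is the mean speed in m/s. With until_force (N) it stops when the force on the tool has changed by that much, and returns True; else False.
- bot.set_joints(angles): joint-space move.
- set_gripper(opening, newtons=None): finger opening in m; newtons is the grip in N (None keeps the last); returns when the fingers have stopped.
- bot.pause(seconds).
- kin.ik(position, orientation): joint angles nearest the present ones, or None.
- readout.read_state(): the state.
- grab_frame(name): name is "scene" or "top" or "wrist"; returns a dict with "image" (420x560x3 uint8, red, green, blue), "range_z" (420x560 float32, m along the optical axis (not along the pixel's ray), 0 where there is no reading), "intrinsics" (3x3 intrinsics, pixels), "pose" (4x4, takes a point from camera to world coordinates). Camera axes: x right, y up, looking along -z (the intrinsics and any distortion apply to the point x, -y, -z); pixel columns grow to the right and rows downward; lengths in m; the calibration is good to about 2 mm. A picture is of the moment at which its call begins.
A pose or a line that the arm cannot do raises bot.IKError and nothing moves.
- job.sign_off(): hands the job in; it is judged then, once.
The state is a dict: "time_s": time; "qpos": joint angles; "joint_velocities": joint speeds; "joint_torque": joint torques, N m; "position": TCP position; "orientation": TCP orientation; "ft_force": force on the tool from outside, world axes, zero at the start; "moment": the same for the moment, N m; "width": finger opening in m; "gripper_force": force on a finger pad.
Only numpy, scipy, OpenCV 4.12 (cv2) and the standard library are available. Lean on these libraries where they do the work, as an engineer would, in place of code of your own. Each camera call takes 0.05 s, during which the arm holds its last target. There are 200 camera calls.

### The job

Put the green tea tin away in the small drawer unit. The drawer has no handle: push its blue front in and let go, and it springs out. The tin is too tall to stand in there, so put it in lying flat on its side, and whenever you lay it down keep hold of it until it is nearly flat, so that it never topples over; then push the drawer back in until it latches and stays shut by itself, without disturbing the other things.

Things in the scene. Friction and masses are not known exactly. Their poses are not given: they have to be found in the camera images.
- tin_center (a point): Centre (half-way up) of the green tea tin with a brass-coloured lid at its top, a rigid closed box 40 mm (its x) by 56 mm (its y) by 110 mm (its z, towards the lid), about 0.22 kg. At the start it stands upright on the chopping board, one of its 56 mm wide faces turned roughly to the robot.
- board: Beech chopping board lying on the worktop/hob, 200 mm (its x) by 300 mm (its y), 21 mm thick, loose, 1.5 kg; origin at the centre of its underside. A free place to lay the tin down.
- unit: Small drawer unit of light wood, fixed to the worktop, 170 mm deep (its x), 172 mm wide (its y), 88 mm high; origin at the centre of its underside. The drawer comes out of its -x side, which faces the robot. A damped spring drives it out with 5 to 7 N at about 0.15 m/s; pushing it in takes 7 to 12 N.
- drawer (a joint): Opening of the drawer in m: 0 latched shut, 0.135 fully out, -0.0085 pushed in to its stop. Push-push latch: from latched, push the front in 7 mm or more, then let go: it springs fully out. From open, push it in past shut to 7 mm beyond (best to the stop), then back off: it returns to 0 and stays latched. A further push would unlatch it again.
- drawer_front (a point): Middle of the outer face of the drawer's blue front, marked by a small white square; moves with the drawer. Its -x points the way the drawer opens. The front is 172 mm wide, 16 mm thick, from 6 to 86 mm above the worktop, this point 50 mm above it; shut, its face stands 25 mm before the unit's wooden body.
- drawer_floor (a point): Point on the drawer's inner floor (16 mm above the worktop), moves with the drawer, axes as the unit's. The open-topped drawer is inside 151 mm long (x from -70.5 to +80.5 mm of this point) and 140 mm wide (y); side walls 46 mm high, 5 mm thick. Fully out, -70.5 to +73 mm is clear of the unit; the unit's top is 62 mm above this floor.
- garlic: Bystander: garlic bulb, 50 mm, origin at the centre of its underside.
- salt_shaker: Bystander: salt shaker of glass and grey metal, 44 mm wide, 90 mm high, origin at the centre of its underside.
- mug: Bystander: blue banded mug, 83 x 117 x 94 mm, origin at the middle of its underside (handle included).
- pepper_mill: Bystander: dark wooden pepper mill, 58 mm wide, 170 mm high, origin at the centre of its underside.
Things that resemble listed ones, but are neither listed nor needed, are in the scene too. Leave any red look-alike of the part that bears tin_center alone.

How it is judged:
On the way, in this order (a step that is already met when the one before it is completed fails the run):
1. the drawer has sprung open (more than 110 mm out) (value of joint drawer above 0.11 m), for 0.1 s.
2. the tin lies flat in the open drawer, let go (x of tin_center in the frame of drawer_floor between -0.07 and 0.075 m and y of tin_center in the frame of drawer_floor between -0.065 and 0.065 m and z of tin_center in the frame of drawer_floor between 0 and 0.04 m and angle between tin_center's own z axis and vertical between 1.3 and 1.84 rad and contact force between the fingers and tea_tin below 0.05 N and value of joint drawer above 0.05 m), for 0.2 s.
At the end, for the whole second after the job is handed in: The drawer is latched shut by itself (within 4 mm of 0) with the tin inside it, lying on its side (its long axis within about 15 degrees of level) and at rest (x of tin_center in the frame of drawer_floor between -0.07 and 0.075 m and y of tin_center in the frame of drawer_floor between -0.065 and 0.065 m and z of tin_center in the frame of drawer_floor between 0 and 0.04 m and angle between tin_center's own z axis and vertical between 1.3 and 1.84 rad and value of joint drawer between -0.004 and 0.004 m and linear speed of tea_tin below 0.02 m/s); the robot touches nothing.
It fails at once if the tin topples: leaning between 23 and 60 degrees from upright with no finger touching it (angle between tin_center's own z axis and vertical between 0.4 and 1.05 rad and contact force between the fingers and tea_tin below 0.05 N).
It fails at once if a bystander (garlic, salt shaker, mug, pepper mill) is moved by more than 40 mm (distance of any of garlic, salt_shaker, mug, pepper_mill from where it was at the start of the episode above 0.04 m).
It also fails if it takes over 72 s, if anything falls off the work surface, if the arm or the gripper's body presses on something with over 40 N, if the wrist force passes 120 N, or if a joint passes its speed limit or range.

## Working session

There is one attempt and no reset: what is moved stays moved. The work goes in short steps, each a Python script; the robot and the scene stay as the last script left them, time stands still between calls to the robot, and variables do not carry over. Pictures are saved under pics/ and viewed, at most 10 in all, crops included, and the job is handed in when it is done.

```bash
mkdir -p pics; cat > h.py <<'E'
import numpy as np, cv2
from station import bot,set_gripper,kin,readout,grab_frame,job
def cloud(f):
    z=f["range_z"];K=f["intrinsics"];v,u=np.mgrid[:z.shape[0],:z.shape[1]]
    p=np.stack([(u-K[0,2])/K[0,0]*z,-(v-K[1,2])/K[1,1]*z,-z],-1)
    w=p@f["pose"][:3,:3].T+f["pose"][:3,3]; w[z==0]=np.nan
    return w
E
python3 - <<'E'
from h import *
for n in ["scene","top"]:
    f=grab_frame(n); np.savez(n,**f); cv2.imwrite(f"pics/{n}.png",f["image"][...,::-1]); print(n,f.keys(),f["pose"].round(2).tolist())
print(readout.read_state())
E
```

```text
scene dict_keys(['image', 'range_z', 'intrinsics', 'pose']) [[0.85, 0.41, -0.34, 0.27], [-0.53, 0.63, -0.56, -0.5], [-0.01, 0.66, 0.75, 0.88], [0.0, 0.0, 0.0, 1.0]]
top dict_keys(['image', 'range_z', 'intrinsics', 'pose']) [[0.03, 0.98, -0.17, 0.44], [-1.0, 0.03, 0.02, 0.09], [0.02, 0.17, 0.98, 1.12], [0.0, 0.0, 0.0, 1.0]]
{'time_s': 0.1, 'qpos': array([ 1.19642264e+00,  3.51141939e-01,  1.65232743e+00, -1.27926735e-05,
        1.13908262e+00, -8.46001948e-02]), 'joint_velocities': array([ 0.00078139, -0.00303937, -0.00183549, -0.00201476,  0.00342845,
       -0.00055125]), 'joint_torque': array([ 2.45330819e-03, -4.98033392e+01, -2.85705739e+01,  7.01292953e-02,
        2.39828532e-02, -4.86952490e-05]), 'position': array([0.15705553, 0.52688149, 0.30228977]), 'orientation': array([ 1.44377696e-01,  9.89522537e-01, -4.68415011e-04, -1.03458236e-04]), 'ft_force': array([-0.57744756,  1.05733318, -0.19941461]), 'moment': array([-0.01464   ,  0.00585666,  0.04697283]), 'gripper_force': 0.0, 'width': 0.09289908769980336}
```

View pics/scene.png

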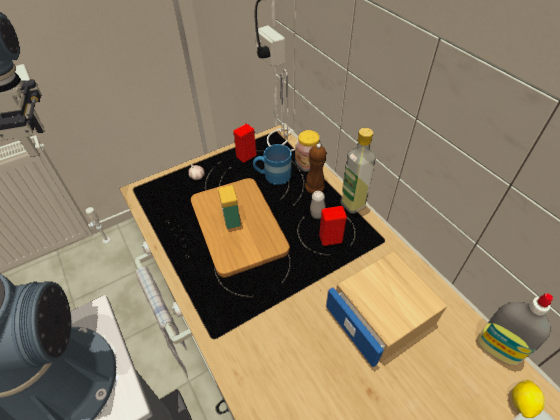

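View pics/top.png

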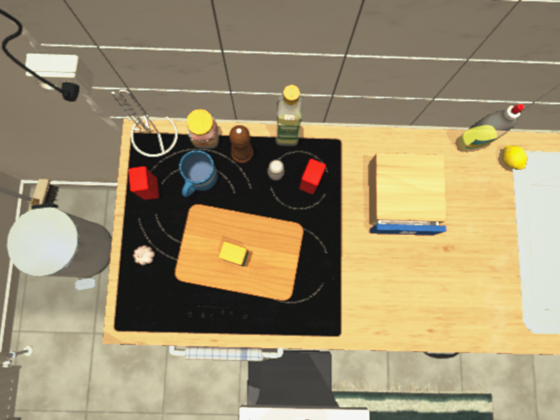

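The top view shows the tin's lid at about (234,254) on the board. The unit is at (410,190) with its blue front at (408,228), and the same front is at (350,326) in the scene view. The red look-alikes are at (143,183) and (312,176).

```bash
python3 - <<'E'
from h import *
for n in ["top","scene"]:
    f=dict(np.load(n+".npz"));w=cloud(f);hsv=cv2.cvtColor(f["image"],cv2.COLOR_RGB2HSV)
    x,y,z=w[...,0],w[...,1],w[...,2]
    print(n)
    def box(name,m):
        p=w[m][:,:2].astype(np.float32); r=cv2.minAreaRect(p); print(name,m.sum(),"rect",np.round(r[0],4),np.round(r[1],4),round(r[2],2),"med z",np.nanmedian(z[m]).round(4),"corners",cv2.boxPoints(r).round(3).tolist())
    v,u=np.mgrid[:420,:560]
    c=(234,254) if n=="top" else (229,195)
    near=(abs(u-c[0])<30)&(abs(v-c[1])<30)
    box("lid",near&(z>.12)&(z<.14)&(x>0))
    side=near&(z>.035)&(z<.118)
    if side.sum()>20: box("side",side)
    reg=(y<-.1)&(y>-.6)&(x>.3)&(x<.8)
    box("unit top",reg&(abs(z-.088)<.006)&(hsv[...,0]<40))
    blue=reg&(hsv[...,0]>100)&(hsv[...,0]<125)&(hsv[...,1]>120)&(z>0.01)&(z<.1)
    box("blue",blue)
    box("board",(abs(z-.021)<.005)&(y>-.1)&(x>.25)&(x<.7)&(hsv[...,0]<30)&(hsv[...,1]>90)&(hsv[...,2]>100))
    # face fit
    if n=="scene":
        p=w[blue&(z<.075)];c=np.median(p,0);
        p=p[np.abs(p-c).max(1)<.12];c=p.mean(0);_,s,V=np.linalg.svd(p-c);print("face c",c,"n",V[2])
        wh=reg&(hsv[...,1]<60)&(z>.03)&(z<.07)&(abs(u-350)<15)&(abs(v-326)<15);print("white",wh.sum(),w[wh].mean(0) if wh.sum() else None)
E
```

```text
top
lid 452 rect [0.5177 0.1811] [0.0573 0.0413] 73.43 med z 0.1309 corners [[0.49000000953674316, 0.1599999964237213], [0.5289999842643738, 0.14800000190734863], [0.5460000038146973, 0.2029999941587448], [0.5059999823570251, 0.21400000154972076]]
side 50 rect [0.5029 0.1744] [0.0295 0.0634] 20.97 med z 0.0773 corners [[0.4779999852180481, 0.19900000095367432], [0.5, 0.14000000059604645], [0.527999997138977, 0.15000000596046448], [0.5049999952316284, 0.20900000631809235]]
unit top 4579 rect [ 0.687  -0.2499] [0.1745 0.1911] 89.4 med z 0.0877 corners [[0.5910000205039978, -0.335999995470047], [0.7820000052452087, -0.33799999952316284], [0.7839999794960022, -0.164000004529953], [0.5920000076293945, -0.16200000047683716]]
blue 511 rect [ 0.5943 -0.2467] [0.1667 0.0152] 89.77 med z 0.0844 corners [[0.5860000252723694, -0.33000001311302185], [0.6019999980926514, -0.33000001311302185], [0.6019999980926514, -0.16300000250339508], [0.5870000123977661, -0.16300000250339508]]
board 8412 rect [0.5847 0.2217] [0.4304 0.2922] 80.88 med z 0.0202 corners [[0.4059999883174896, 0.03200000151991844], 
[... 797 characters left out ...]
923706055, -0.164000004529953], [0.5889999866485596, -0.16300000250339508]]
blue 1322 rect [ 0.5933 -0.2516] [0.1681 0.0169] 89.53 med z 0.0728 corners [[0.5839999914169312, -0.335999995470047], [0.6010000109672546, -0.335999995470047], [0.6019999980926514, -0.1679999977350235], [0.5860000252723694, -0.1679999977350235]]
board 5333 rect [0.5532 0.2043] [0.288 0.448] 0.61 med z 0.0197 corners [[0.40700000524520874, 0.4269999861717224], [0.41200000047683716, -0.020999999716877937], [0.699999988079071, -0.017999999225139618], [0.6949999928474426, 0.4300000071525574]]
face c [ 0.58700072 -0.26166114  0.0439632 ] n [0.9999785  0.00639554 0.00144904]
white 107 [ 0.58604003 -0.25065038  0.05237693]
```

```bash
cat >> h.py <<'E'
from scipy.spatial.transform import Rotation as Ro
def tool(pitch,yaw=0):
    """pitch: deg below horizontal of tool z (90=down); fingers close horizontally"""
    p=np.radians(pitch); z=np.array([np.cos(p),0,-np.sin(p)]); y=np.array([0,1.,0])
    R=Ro.from_euler('z',yaw,degrees=True).as_matrix()@np.column_stack([np.cross(y,z),y,z])
    return R
def q(R): return Ro.from_matrix(R).as_quat()
def tcp(grasp,R,d=.065): return np.asarray(grasp)-d*R[:,2]
E
python3 - <<'E'
from h import *
D=tool(90)
set_gripper(0.0)
bot.reach([.48,-.25,.30],q(D))
print("ik", [kin.ik(tcp([.517,.181,.09],tool(p,yw)),q(tool(p,yw))) for p,yw in((10,-17),(20,-17))],[kin.ik(tcp([.55,-.25,.04],tool(p)),q(tool(p))) for p in(100,110)])
bot.servo_line([.53,-.25,.125])
print(bot.servo_line([.60,-.25,.125],velocity=.03,until_force=4), readout.read_state()["position"])
x0=readout.read_state()["position"][0]
print(bot.servo_line([x0+.02,-.25,.125],velocity=.02,until_force=22))
s=readout.read_state();print(s["position"],s["ft_force"])
bot.servo_line([.38,-.25,.125],velocity=.25)
bot.servo_line([.38,-.25,.30],velocity=.3)
bot.pause(.3)
f=grab_frame("scene");np.savez("s2",**f);cv2.imwrite("pics/s2.png",f["image"][...,::-1]);print(readout.read_state()["time_s"])
w=cloud(f);hsv=cv2.cvtColor(f["image"],cv2.COLOR_RGB2HSV)
b=(hsv[...,0]>100)&(hsv[...,0]<125)&(hsv[...,1]>120)&(w[...,2]>.02)&(w[...,2]<.075)&(w[...,1]<-.1)&(w[...,0]>.4)
print(b.sum(),np.median(w[b],0))
E
```

```text
ik [array([0.62649897, 0.86557712, 2.18258346, 4.08019213, 1.34044635,
       1.49429569]), array([0.60189207, 0.74864268, 2.19609688, 4.10875189, 1.10418609,
       1.39859274])] [array([-0.46996708,  0.76512623,  1.51376812, -0.09238701,  1.02053894,
       -1.98620045]), array([-0.44112452,  0.84110044,  1.39003794, -0.15544143,  1.23223342,
       -1.9363826 ])]
True [ 0.57725222 -0.24992929  0.12457304]
True
[ 0.58574196 -0.24984411  0.12387477] [-6.24319057 -0.43040882  4.79781986]
10.0583
300 [ 0.45222093 -0.30078434  0.0475474 ]
```

View pics/s2.png

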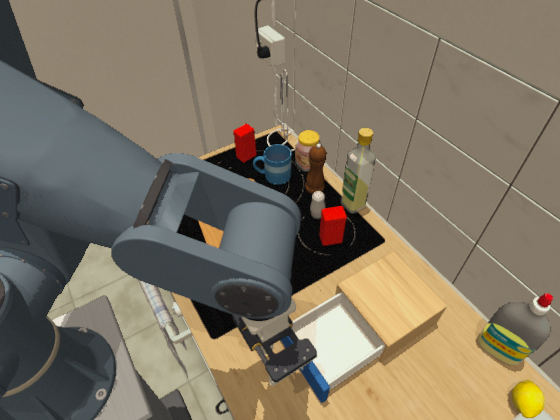

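The drawer has sprung open: its face is now at x≈0.452, and the empty white drawer shows at about (340,335). Next I'll plan the near-horizontal grasp and check IK, including the branch that lets one grasp take the tin all the way to flat.

```bash
python3 - <<'E'
from h import *
np.set_printoptions(precision=2,suppress=True)
G=np.array([.5173,.181,.090]);P=10
for half in (0,1):
    H=Ro.from_euler('z',180*half,degrees=True).as_matrix()
    R=tool(P,-16.6)@H; back=R[:,2]
    print(half,"high",kin.ik(tcp(G-.13*back+[0,0,.22],R),q(R)),"pre",kin.ik(tcp(G-.13*back,R),q(R)),"g",kin.ik(tcp(G,R),q(R)),"lift",kin.ik(tcp(G+[0,0,.25],R),q(R)))
    for yw,gx in((0,.55),(180,.525)):
        Rd=tool(90+P,yw)@H
        print("  drawer yaw",yw,[kin.ik(tcp([gx,-.25,z],Rd),q(Rd)) for z in(.04,.25)])
E
```

```text
0 high [0.95 0.15 2.29 4.57 1.23 0.87] pre [0.95 0.81 2.31 4.39 1.39 1.54] g [0.62 0.87 2.19 4.07 1.34 1.5 ] lift [0.62 0.21 2.18 4.32 1.01 0.88]
  drawer yaw 0 [array([-0.47,  0.77,  1.51, -0.09,  1.02, -1.99]), array([-0.47,  0.52,  1.38, -0.08,  1.4 , -2.02])]
  drawer yaw 180 [array([-0.57,  0.63,  1.81,  0.17,  0.57,  0.86]), array([-0.57,  0.33,  1.66,  0.11,  1.01,  0.95])]
1 high [ 0.95  0.15  2.29  4.57  1.23 -2.27] pre [ 0.95  0.81  2.31  4.39  1.39 -1.6 ] g [ 0.62  0.87  2.19  4.07  1.34 -1.64] lift [ 0.62  0.21  2.18  4.32  1.01 -2.26]
  drawer yaw 0 [array([-0.47,  0.77,  1.51, -0.09,  1.02,  1.16]), array([-0.47,  0.52,  1.38, -0.08,  1.4 ,  1.12])]
  drawer yaw 180 [array([-0.57,  0.63,  1.81,  0.17,  0.57, -2.28]), array([-0.57,  0.33,  1.66,  0.11,  1.01, -2.19])]
```

```bash
python3 - <<'E'
from h import *
G=np.array([.5173,.181,.090]);R=tool(10,-16.6);b=R[:,2]
bot.servo_line([.42,-.2,.42],velocity=.3)
set_gripper(.093)
bot.reach(tcp(G-.075*b+[0,0,.25],R),q(R))
bot.servo_line(tcp(G-.075*b,R),velocity=.2)
s=readout.read_state();print(s["time_s"],s["position"],s["ft_force"])
f=grab_frame("scene");g=grab_frame("wrist")
cv2.imwrite("pics/s3.png",np.hstack([f["image"][60:360,100:500],g["image"][::1,::1][60:360,80:480]])[...,::-1])
E
```

```text
17.25 [0.3852818  0.22049319 0.11494642] [-0.28551479 -0.26053706  0.12558133]
```

View pics/s3.png

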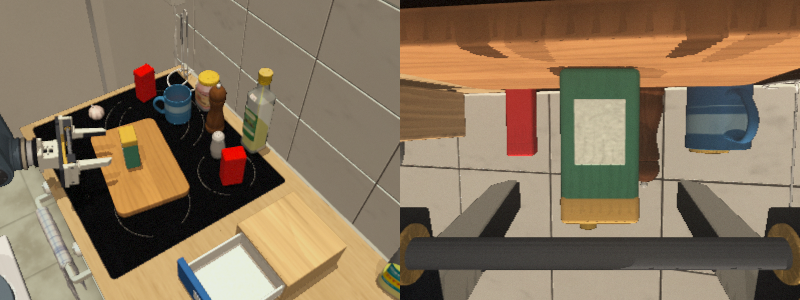

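The fingers straddle the tin. In the wrist view (right half, upside down) the tin is centred at u≈600, between fingers at about 505 and 695. Now I'll grasp, lift and move over the drawer.

```bash
python3 - <<'E'
from h import *
G=np.array([.5173,.181,.090]);R=tool(10,-16.6)
bot.servo_line(tcp(G,R),velocity=.08)
set_gripper(.03,30)
s=readout.read_state();print(s["width"],s["gripper_force"],s["ft_force"])
bot.servo_line(tcp(G+[0,0,.25],R),velocity=.12)
Rd=tool(100,180)
bot.reach(tcp([.525,-.25,.30],Rd),q(Rd))
bot.servo_line(tcp([.525,-.25,.16],Rd),velocity=.12)
bot.pause(.3)
s=readout.read_state();print(s["time_s"],s["width"],s["gripper_force"],s["position"],s["ft_force"])
f=grab_frame("scene");g=grab_frame("wrist");np.savez("s4",**f);np.savez("w4",**g)
cv2.imwrite("pics/s4.png",np.hstack([f["image"][100:400,160:560],g["image"][60:360,80:480]])[...,::-1])
E
```

```text
0.05581715008665164 29.995799660682678 [-0.90123699  0.58474908  1.08386323]
26.4667 0.055987889620990446 29.995950758457184 [ 0.51377708 -0.25003597  0.22427546] [ 0.11138524  0.57703184 -2.27307442]
```

View pics/s4.png

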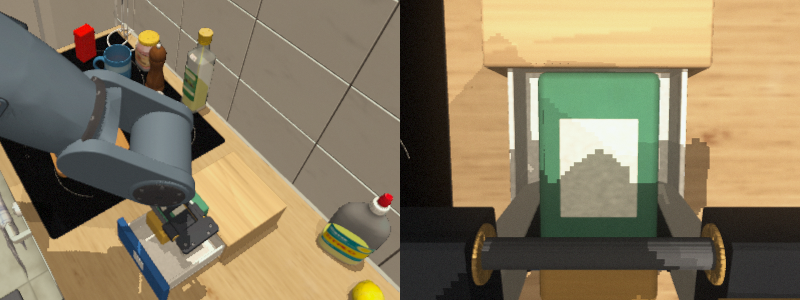

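The tin is held level above the open drawer and inside its side walls, with the base towards the unit. I'll check its extent from the wrist depth before lowering it.

```bash
python3 - <<'E'
from h import *
f=dict(np.load("w4.npz"));w=cloud(f);hsv=cv2.cvtColor(f["image"],cv2.COLOR_RGB2HSV)
m=np.zeros(hsv.shape[:2],bool);m[135:290,225:335]=1
p=w[m&np.isfinite(w[...,2])];p=p[p[:,2]>.1]
print("tin x,y range",np.percentile(p,[1,99],axis=0),"z slope",np.polyfit(p[:,0],p[:,2],1))
u=w[75:120,180:380].reshape(-1,3);u=u[u[:,2]>.075];print("unit edge x",np.nanpercentile(u[:,0],1))
Rd=tool(100,180)
hit=bot.servo_line(tcp([.525,-.25,.047],Rd),velocity=.08,until_force=6)
if not hit: hit=bot.servo_line(tcp([.525,-.25,.036],Rd),velocity=.02,until_force=3)
s=readout.read_state();gp=s["position"]+.065*Rd[:,2];print(hit,s["time_s"],gp,s["ft_force"])
E
```

```text
tin x,y range [[ 0.52144367 -0.27545013  0.18017993]
 [ 0.59091018 -0.22644781  0.18328061]] z slope [-0.00278008  0.18330172]
unit edge x 0.6165579793770217
True 28.6583 [ 0.52490087 -0.24993395  0.03621013] [-0.7703615   0.41202681  5.15464385]
```

```bash
python3 - <<'E'
from h import *
Rd=tool(100,180)
set_gripper(.074)
bot.pause(.4)
bot.servo_line(tcp([.525,-.25,.20],Rd),velocity=.12)
bot.servo_line([.36,-.25,.30],velocity=.25)
set_gripper(0.0)
f=grab_frame("top");np.savez("t5",**f);s=readout.read_state();print(s["time_s"])
w=cloud(f);hsv=cv2.cvtColor(f["image"],cv2.COLOR_RGB2HSV)
m=(hsv[...,0]>50)&(hsv[...,0]<95)&(hsv[...,1]>80)&(w[...,1]<-.15)&(w[...,1]>-.35)&(w[...,0]>.45)&(w[...,0]<.63)&(w[...,2]>0.02)
print(m.sum(),np.percentile(w[m],[2,50,98],axis=0))
cv2.imwrite("pics/t5.png",cv2.resize(f["image"][130:330,330:530],(600,600))[...,::-1])
E
```

```text
33.1667
483 [[ 0.50688754 -0.27379645  0.03401022]
 [ 0.54489628 -0.23861593  0.05492458]
 [ 0.59143372 -0.22218424  0.05989962]]
```

View pics/t5.png

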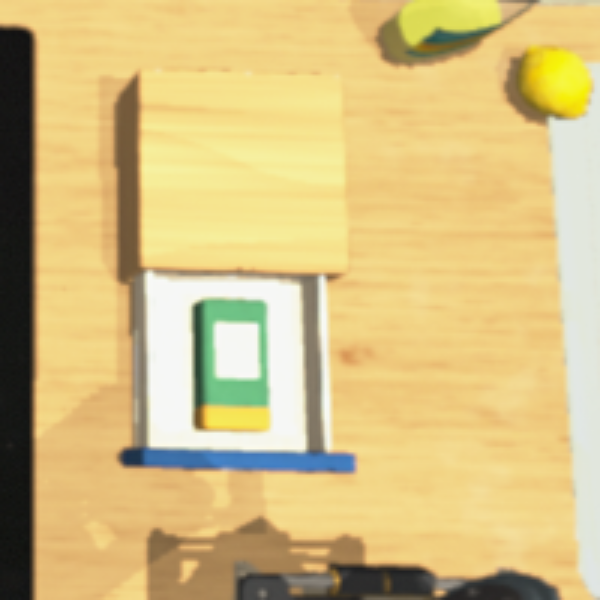

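The tin lies flat in the drawer, well inside it, at about (232,365) in the crop. Next I'll push the drawer shut.

```bash
python3 - <<'E'
from h import *
D=tool(90)
bot.reach([.38,-.25,.20],q(D))
bot.servo_line([.38,-.25,.125],velocity=.15)
print(bot.servo_line([.57,-.25,.125],velocity=.06,until_force=35))
print(bot.servo_line([.60,-.25,.125],velocity=.02,until_force=15))
s=readout.read_state();print(s["position"],s["ft_force"])
bot.servo_line([.50,-.25,.125],velocity=.06)
bot.servo_line([.38,-.25,.30],velocity=.25)
bot.pause(.5)
f=grab_frame("top");s=readout.read_state();print(s["time_s"])
w=cloud(f);hsv=cv2.cvtColor(f["image"],cv2.COLOR_RGB2HSV)
m=(hsv[...,0]>100)&(hsv[...,0]<125)&(hsv[...,1]>120)&(w[...,1]<-.15)&(w[...,1]>-.35)&(w[...,0]>.4)&(w[...,0]<.63)&(w[...,2]>.08)&(w[...,2]<.09)
print(m.sum(),np.percentile(w[m],[2,50,98],axis=0))
cv2.imwrite("pics/t6.png",f["image"][...,::-1])
E
```

```text
False
True
[ 0.58559638 -0.25012711  0.12456765] [-5.31052314 -0.24296669  4.2182358 ]
43.6833
379 [[ 0.58703644 -0.32589115  0.0809657 ]
 [ 0.59339521 -0.2444542   0.08534638]
 [ 0.60021419 -0.16667295  0.08925425]]
```

View pics/t6.png

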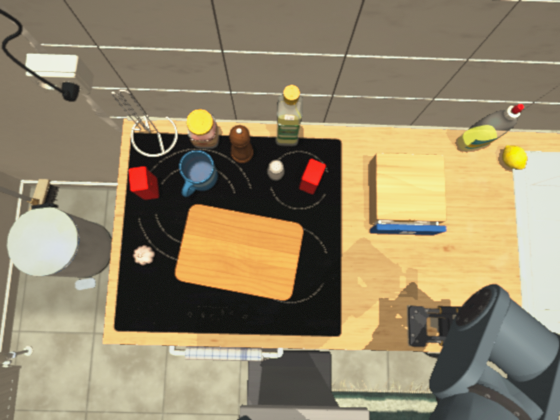

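The drawer is shut again at (408,228), with its front back at its original x. The bystanders haven't moved, and the arm is clear.

```bash
python3 -c "
from h import *
print(job.sign_off())"
```

```text
the job is handed in; nothing more can be done
None
```

The tea tin was laid flat in the drawer, the drawer is pushed shut and staying closed on its own, nothing else moved, and the job is handed in at about 44 s of the 72 s allowed; sign-off returned no verdict.

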